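Bolt the drive into its test cradle past a spring safety catch

ROBOT

A 6-joint arm with a two-finger parallel gripper is mounted at the origin on a cart in front of the work surface, level with it; the furniture and walls round the work are solid. World frame = base frame: x ahead of the robot, y to its left, z up, the work surface at z = 0. Lengths are in mm, angles in rad, forces in N, time in s.
With the tool pointing down it reaches from about 400 to 925 mm from the base axis. Payload 12.5 kg.
Tool frame: the origin (TCP) lies midway between the tips of the shut fingers; the grasp point (between the pads) lies 19 mm behind it; z points along the fingers, y is the line along which they close (so a half turn about z gives the same grasp; the last joint's range is limited). The gripper opens to 95 mm and grips with 3 to 60 N. Pads are 20 mm wide; open, the fingers measure 119 mm over their backs; the gripper's body (75 mm by 180 mm) begins 59 mm behind the grasp point.
Start: joints at [-1.373, 0.491, 1.559, -0, 1.092, -0.106], TCP at [186.991, -596.39, 214.661] pointing down, gripper open.
Joint ranges: [-3.1, 3.1], [-0.84, 2.19], [0.05, 2.79], [-1.13, 4.28], [0.06, 2.93], [-2.69, 2.69]. Speed limits (rad/s): [2.22, 2.22, 2.79, 3.14, 3.14, 3.14].

INTERFACE

Orientations are given as [roll, pitch, yaw] about the fixed x, y, z axes, in that order (R = Rz(yaw) Ry(pitch) Rx(roll)).
In Python, from cell import env gives the robot as it stands.
- The arm moves only by the tool arm_command, never from a script. Its argument "targets" is a list of rows, each a list of 5 numbers: the shift along the tool's x, y, z in mm, then the turn about the tool's z in degrees, then the opening, from 0 (shut) to 1 (fully open). In form: [[tx, ty, tz, roll, fingers], ...]. A call has 1 to 5 rows; each row is the pose to reach, as a shift and turn from the pose commanded when the call began, along the tool's axes at that moment; what a row does not reach only later rows make up. A row lasts 1/10 s, in which the tool goes at most 50 mm and 8.59 degrees, less where a joint would pass 70% of its speed; a pose out of reach is approached as far as the arm can. A call with a gripper value outside its range is refused whole. The fingers move at their own pace and stop on an object; the grip force is fixed at half the most. Time passes only in rows, so rows that repeat a pose let the fingers close. It gives the time, the measured TCP pose, the force, the opening and the grip force at its end, in the units of the state.
- env.state(): the state, without advancing time (a new reading comes with each control period).
- env.read_camera(name): name is "scene" or "top" or "wrist"; returns a dict with "frame" (384x512x3 uint8, red, green, blue), "vertical_fov" (degrees; the focal length in pixels is half the picture's height over the tangent of half this angle, whatever the lens; pixels are square), "cx", "cy" (the principal point, pixels), "k1" (the pictures are not rectified: a ray, as slopes to the right and down, at radius r is drawn at 1 + k1 r^2 times it, then the intrinsics apply), "world_from_camera" (4x4, takes a point from camera to world coordinates); the wrist camera has in their place "hand_eye" (4x4, takes a point from camera to tool coordinates, whose origin is the TCP and whose axes are the flange's). Camera axes: x right, y down, z forward; pixel columns grow to the right and rows downward; lengths in mm; the calibration is good to about 2 mm. A picture is of the moment at which its call begins: read the wrist's pose just before it. There is no depth.
- env.job_done(): hands the job in; it is judged then, once.
The state is a dict: "t": time; "joints": joint angles; "qvel": joint speeds; "tau": joint torques, N m; "eef_pos": TCP position; "tcp_rot": TCP orientation; "ft_force": force on the tool from outside, world axes, zero at the start; "moment": the same for the moment, N m; "opening": opening from 0.0 (shut) to 1.0 (fully open); "grip_force": force on a finger pad.
Only numpy, scipy, OpenCV 4.12 (cv2) and the standard library are available. Lean on these libraries where they do the work, as an engineer would, in place of code of your own. Each camera call takes 0.05 s, during which the arm holds its last target. There are 200 camera calls.

TASK

Lock the small drive into its test cradle without picking anything up. With one fingertip press the long yellow spring catch well down, and while it stays held down push the red bolt knob with the other fingertip towards the drive until the bolt is fully home over the drive. Then take the fingers away so that the catch springs back up and locks the bolt, leaving the drive, the loupe, the jar and the tape roll where they are.

Things in the scene. Friction and masses are not known exactly. Their poses are not given: they have to be found in the camera images.
- cradle: Fixed aluminium base plate, 124 x 246 x 8 mm (x, y, z); origin: centre of its underside, on the desk; z up. Positions below in mm in this frame. Steel bolt with red knob on the +x side, long yellow catch on the -x side, drive tray at the -y end. Apart from the knob, all that lies along the knob's way (bar, guides) is at most 36 mm above the desk.
- catch (a joint): Catch travel in m: 0 up (sprung), 0.012 down on its stop. Moves straight down wherever pressed; spring about 3 N at the top, 7 N fully down. Its red tooth blocks the bolt's lug until about 5 mm down; keep it 7 mm or more down while the bolt is moving (let go part-way, it rises under the lug and the run fails). Released with the bolt home, it rises behind the lug and locks it.
- catch_top (a point): Middle of the catch's flat top (moves with it), at x = -30, y = +40. The top is 24 mm (x) by 110 mm (y), from y = -15 to +95; 56 mm above the desk when up, 44 mm fully down. So long that a fingertip holding it down can slide along it beside the knob (60 mm apart in x, centre to centre) for the bolt's whole travel.
- bolt (a joint): Bolt travel in m along -y of the cradle, towards the drive: 0 drawn back, 0.036 fully home on its stop, nose about 26 mm over the drive. Starts at 0 to 0.003 (blocked at 0.004 while the catch is up); about 1.5 N friction, stays where it is left. The catch can come up again only beyond about 0.032.
- bolt_knob (a point): Centre of the top of the upright red knob on the bolt (moves with it): a block 22 mm (x) by 16 mm (y), 40 mm tall, from 32 to 72 mm above the desk; at x = +30, y = +35 with the bolt drawn right back. Push on its +y face.
- drive_center (a point): Centre of the flat silver and white drive, 100 x 70 x 9 mm, lying loose in the tray (2 mm play), its top 19 mm above the desk. Leave it lying.
- loupe_center (a point): Centre of the black cylindrical loupe, 35 mm across, 26 mm tall, loose on the desk beside the cradle. Leave it.
- jar_center (a point): Centre of the small white jar with black cap, 31 mm across, 22 mm tall, loose on the desk beside the cradle. Leave it.
- tape_center (a point): Centre of the amber tape roll, 62 mm across, 20 mm tall, loose on the desk by the +y end of the cradle. Leave it.

How it is judged (in metres and radians):
On the way, in this order (a step that is already met when the one before it is completed fails the run):
1. the catch is pressed down with the bolt still drawn back (value of joint catch above 0.006 m and value of joint bolt below 0.006 m), for 0.05 s.
2. the bolt is pushed home while the catch is held down (value of joint catch above 0.0056 m and value of joint bolt above 0.032 m), for 0.05 s.
At the end, for the whole second after the job is handed in: The bolt is home (travel over 31 of 36 mm) and at rest, the catch is up again (under 2 mm down), the drive lies in the tray within 8 mm of where it was, and the loupe, the jar and the tape roll are within 20 mm of where they stood (value of joint bolt above 0.031 m and value of joint catch below 0.002 m and velocity of joint bolt below 0.01 m/s and distance of drive_center from where it was at the start of the episode below 0.008 m and distance of each of loupe_center, jar_center, tape_center from where it was at the start of the episode below 0.02 m); the robot touches nothing.
It fails at once if the bolt is part-way along its travel (8 to 30 mm) while the catch is not held down (less than 5.6 mm) (value of joint bolt between 0.008 and 0.03 m and value of joint catch below 0.0056 m).
It fails at once if the drive is lifted or shifted more than 10 mm (distance of drive_center from where it was at the start of the episode above 0.01 m).
It fails at once if the loupe, the jar or the tape roll is lifted, carried or knocked more than 25 mm (distance of any of loupe_center, jar_center, tape_center from where it was at the start of the episode above 0.025 m).
It also fails if it takes over 35 s, if anything falls off the work surface, if the arm or the gripper's body presses on something with over 40 N, if the wrist force passes 120 N, or if a joint passes its speed limit or range.

## Working session

There is one attempt and no reset: what is moved stays moved. The work goes in short steps, Python scripts to look and compute and a tool call to move; the robot and the scene stay as the last step left them, time stands still between calls to the robot, and variables do not carry over. Pictures are saved under pics/ and viewed, at most 10 in all, crops included, and the job is handed in when it is done.

Besides the shell and the picture viewer there is one more tool, called after "Call:" as a command line: name --pt "numbers of a row" for each row, then --argument value for the rest. arm_command: Moves the arm, as the interface text tells. Its arguments: {"type":"object","properties":{"targets":{"type":"array","items":{"type":"array","items":{"type":"number"}}}},"required":["targets"]}

```bash
mkdir -p pics; ls; python3 - <<'E'
from cell import env
import cv2,numpy as np
s=env.state();print(s)
for n in("top","scene"):
    c=env.read_camera(n);cv2.imwrite(f"pics/{n}0.png",c["frame"][:,:,::-1])
    print(n,c["vertical_fov"],c["cx"],c["cy"],c["k1"],np.round(c["world_from_camera"],3).tolist())
E
```

```text
pics
{'t': 0.0, 'joints': array([-1.37255605e+00,  4.91545845e-01,  1.55942667e+00, -2.74333700e-05,
        1.09169159e+00, -1.05570514e-01]), 'qvel': array([ 0.00147882, -0.00117777,  0.00309999, -0.00025994,  0.00105064,
       -0.00133376]), 'tau': array([ 1.03296403e-03, -6.12642646e+01, -2.58178389e+01,  6.93424302e-02,
        4.82956390e-02, -9.95629443e-05]), 'eef_pos': array([ 186.96124429, -596.13867889,  214.07811175]), 'tcp_rot': array([-3.14052461e+00, -8.87074658e-05,  3.03823407e-01]), 'ft_force': array([ 0.01794961, -0.01106622,  0.07571606]), 'moment': array([-0.03405538,  0.04979374, -0.01245707]), 'grip_force': 0.0, 'opening': 0.9995121396625556}
top 54.09213066359154 258.4377225049402 197.45608344128942 -0.09611176682353556 [[-0.02, -0.995, 0.1, 446.123], [-1.0, 0.022, 0.017, -152.607], [-0.019, -0.1, -0.995, 931.605], [0.0, 0.0, 0.0, 1.0]]
scene 48.62966769442819 251.49109619432082 185.81776098602268 0.03270223462949974 [[-0.883, -0.195, 0.426, 132.992], [-0.469, 0.398, -0.789, 554.099], [-0.015, -0.896, -0.443, 471.314], [0.0, 0.0, 0.0, 1.0]]
```

View pics/top0.png

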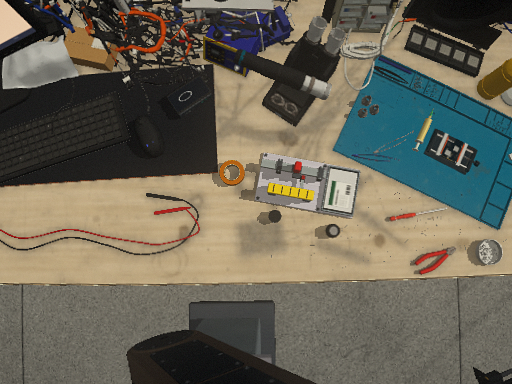

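View pics/scene0.png

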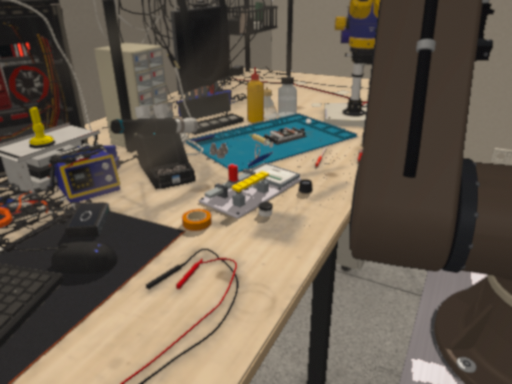

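```bash
cat > h.py <<'E'
import cv2,numpy as np
from cell import env
from scipy.spatial.transform import Rotation as R
def cam(name):
    s=env.state();c=env.read_camera(name)
    if name=="wrist":
        T=np.eye(4);T[:3,:3]=R.from_euler("xyz",s["tcp_rot"]).as_matrix();T[:3,3]=s["eef_pos"]
        c["world_from_camera"]=T@c["hand_eye"]
    return c
def ray(c,uv):
    f=c["frame"].shape[0]/2/np.tan(np.radians(c["vertical_fov"])/2)
    d=(np.array(uv,float)-[c["cx"],c["cy"]])/f
    p=d.copy()
    for _ in range(20): p=d/(1+c["k1"]*(p@p))
    T=np.array(c["world_from_camera"]);return T[:3,3],T[:3,:3]@np.array([p[0],p[1],1])
def plane(c,uv,z):
    o,d=ray(c,uv);return o+d*(z-o[2])/d[2]
def blobs(c,lo,hi,box=None,amin=15):
    m=cv2.inRange(cv2.cvtColor(c["frame"],cv2.COLOR_RGB2HSV),lo,hi)
    if box: k=np.zeros_like(m);k[box[1]:box[3],box[0]:box[2]]=1;m=m*k
    cs,_=cv2.findContours(m,cv2.RETR_EXTERNAL,cv2.CHAIN_APPROX_NONE)
    return [x for x in cs if cv2.contourArea(x)>=amin]
YEL=((22,120,100),(35,255,255));RED=((0,150,90),(6,255,255))
E
python3 - <<'E'
from h import *
c=cam("top");im=c["frame"]
cv2.imwrite("pics/topcrop.png",cv2.resize(im[145:245,210:370],None,fx=5,fy=5,interpolation=cv2.INTER_CUBIC)[:,:,::-1])
for n,k,z in(("yel",YEL,56),("red",RED,72)):
    for b in blobs(c,*k,box=(210,145,370,245),amin=8):
        r=cv2.minAreaRect(b);print(n,r,cv2.contourArea(b),plane(c,r[0],z).round(1))
        if n=="yel":print([plane(c,q,z).round(1).tolist() for q in cv2.boxPoints(r)])
E
```

```text
yel ((290.24542236328125, 191.17507934570312), (46.869773864746094, 10.1605806350708), 10.491477966308594) 421.5 [ 547.3 -212.2   56. ]
[[546.8, -156.0, 56.0], [570.4, -160.9, 56.0], [547.8, -268.4, 56.0], [524.4, -263.2, 56.0]]
red ((297.5000305175781, 166.5), (6.957010269165039, 10.119288444519043), 18.43494987487793) 46.5 [ 602.6 -229.5   72. ]
```

View pics/topcrop.png

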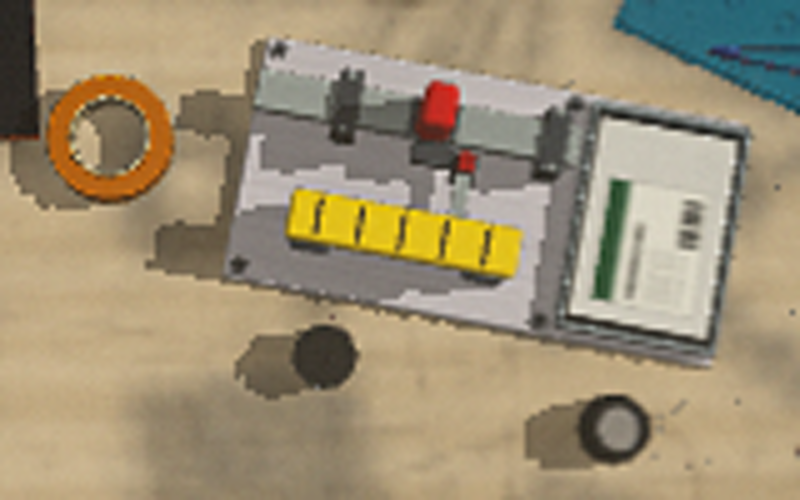

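The top view shows the cradle (yaw ≈ -12°) with the yellow catch at about (290,191), the red knob at (297,166), the drive at the right, the tape at left (231,172), and the loupe and jar below (275,216 and 333,230). Next, I work out the hover shift.

```bash
cat >> h.py <<'E'
def shift(target,yaw):
    s=env.state();M=R.from_euler("xyz",s["tcp_rot"]).as_matrix()
    d=M.T@(np.array(target)-s["eef_pos"]);t=-np.degrees(yaw-s["tcp_rot"][2])
    return d.round(1),round(t,2)
E
python3 - <<'E'
from h import *
y=np.radians(-11.8);ux=np.array([np.cos(y),np.sin(y)]);uy=np.array([-np.sin(y),np.cos(y)])
O=np.array([547.3,-212.2])+30*ux-40*uy
P=O+65*uy;print(O,P,shift([*P,200],y+np.pi/2))
print(np.round(env.read_camera("wrist")["hand_eye"],2).tolist())
E
```

```text
[ 568.48617959 -257.48957711] [ 581.77842296 -193.86319684] (array([ 497.1, -265.8,   14.5]), np.float64(-60.79))
[[-0.0, -0.96, -0.27, 76.57], [1.0, -0.0, 0.0, 0.36], [-0.0, -0.27, 0.96, -170.74], [0.0, 0.0, 0.0, 1.0]]
```

Call:
arm_command --pt "40 -22 3 0 0.5" --pt "84 -45 5 0 0.5" --pt "128 -68 8 0 0.5" --pt "172 -92 10 0 0.5" --pt "216 -115 12 0 0.5"

```text
t: 0.7
eef_pos: [359.7, -420.4, 202.6]
tcp_rot: [3.142, -0.0, 0.303]
ft_force: [0.7, -1.1, -0.2]
opening: 0.634
grip_force: 0.0
```

Call:
arm_command --pt "44 -24 0 0 0.5" --pt "88 -47 0 0 0.5" --pt "132 -71 0 0 0.5" --pt "176 -94 0 0 0.5" --pt "220 -118 0 0 0.5"

```text
t: 1.2
eef_pos: [534.5, -242.0, 202.7]
tcp_rot: [3.141, 0.0, 0.304]
ft_force: [0.4, -1.2, -0.4]
opening: 0.499
grip_force: 0.0
```

Call:
arm_command --pt "20 -11 0 -8 0.5" --pt "40 -22 0 -16 0.5" --pt "50 -27 0 -24 0.5" --pt "61 -33 0 -32 0.5" --pt "61 -33 0 -40 0.5"

```text
t: 1.7
eef_pos: [582.3, -192.8, 202.3]
tcp_rot: [-3.141, -0.0, 1.009]
ft_force: [-0.7, -0.4, -0.6]
opening: 0.494
grip_force: 0.0
```

Call:
arm_command --pt "0 0 0 -7 0.505" --pt "0 0 0 -14 0.505" --pt "0 0 0 -20.8 0.505" --pt "0 0 0 -20.8 0.505" --pt "0 0 0 -20.8 0.505"

```text
t: 2.2
eef_pos: [581.5, -194.0, 202.5]
tcp_rot: [-3.141, 0.0, 1.361]
ft_force: [-1.0, -0.2, 0.1]
opening: 0.505
grip_force: 0.0
```

```bash
python3 - <<'E'
from h import *
c=cam("wrist");s=env.state();print(s["t"],s["eef_pos"],s["tcp_rot"],s["opening"],s["ft_force"])
cv2.imwrite("pics/w1.png",c["frame"][:,:,::-1])
for n,k,z in(("yel",YEL,56),("red",RED,72)):
    for b in blobs(c,*k,amin=100):
        r=cv2.minAreaRect(b);print(n,np.round(r[0],1),np.round(r[1],1),r[2])
        print([plane(c,q,z).round(1).tolist() for q in cv2.boxPoints(r)],plane(c,r[0],z).round(1))
E
```

```text
2.25 [ 581.54899698 -193.97392277  202.55780644] [-3.14148373e+00  1.98871501e-05  1.36168529e+00] 0.5042024279432086 [ 0.58352329 -0.42141934  0.29073792]
yel [222.1 197. ] [100.4  23.3] 88.9583740234375
[[548.7, -157.2, 56.0], [571.3, -161.5, 56.0], [549.2, -267.7, 56.0], [524.4, -263.0, 56.0]] [ 548.9 -210.    56. ]
red [281. 205.] [22. 20.] 90.0
[[598.8, -212.3, 72.0], [617.9, -216.4, 72.0], [613.9, -238.9, 72.0], [594.4, -234.8, 72.0]] [ 606.3 -225.5   72. ]
```

View pics/w1.png

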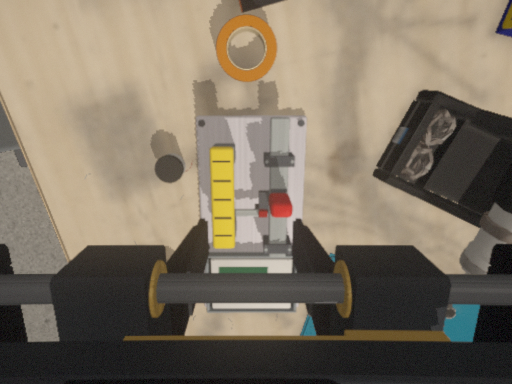

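The wrist view shows the catch at (222,197), the knob at (281,205), the finger line squarely across both, and the fingers straddling the two lanes. The measurements agree with the top view within about 2 mm, so I descend beside the knob.

Call:
arm_command --pt "-0.9 1.4 35 0 0.505" --pt "-0.9 1.4 75 0 0.505" --pt "-0.9 1.4 115 0 0.505" --pt "-0.9 1.4 140 0 0.505" --pt "-0.9 1.4 140 0 0.505"

```text
t: 2.75
eef_pos: [581.2, -194.5, 59.4]
tcp_rot: [-3.136, -0.001, 1.363]
ft_force: [-0.3, 0.5, -0.1]
opening: 0.504
grip_force: 0.0
```

```bash
python3 - <<'E'
from h import *
c=cam("wrist");s=env.state();print(s["t"],s["eef_pos"],s["ft_force"])
cv2.imwrite("pics/w2.png",c["frame"][:,:,::-1])
c=cam("scene");cv2.imwrite("pics/s2.png",cv2.resize(c["frame"][120:240,170:330],None,fx=5,fy=5,interpolation=cv2.INTER_CUBIC)[:,:,::-1])
E
```

```text
2.8 [ 582.27336385 -194.97526107   61.65910046] [-0.1092789   0.02965846 -0.51801859]
```

View pics/w2.png

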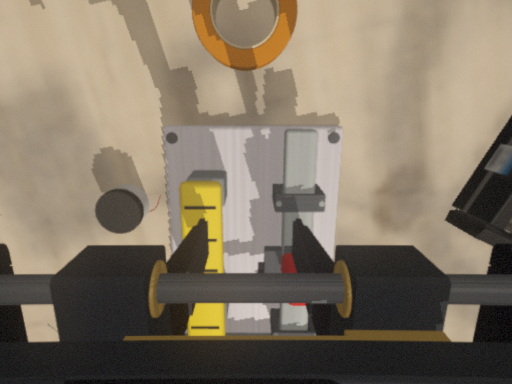

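View pics/s2.png

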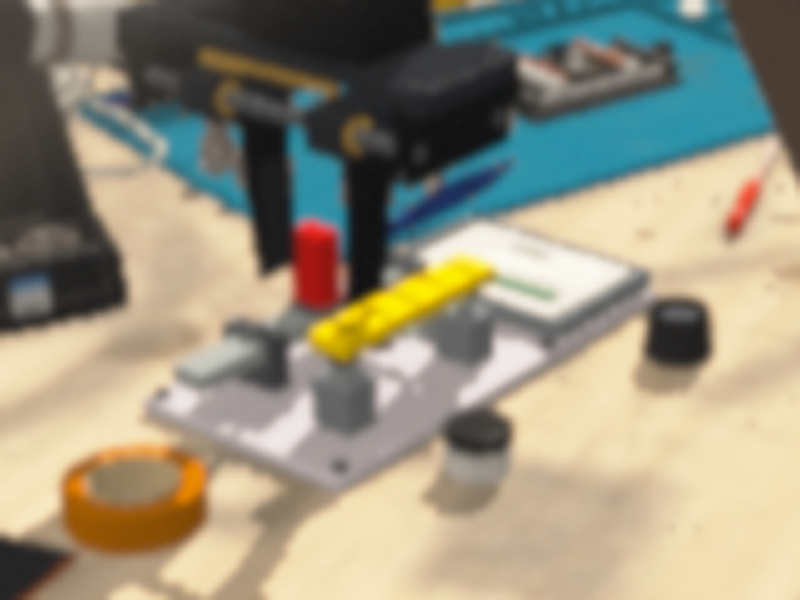

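The wrist view shows the left fingertip at about (205,225) over the catch and the right one at (297,225) over the bolt bar. The knob at (290,275) is on the -y side of it. The scene view agrees: one tip is just above the catch and the other is beside the knob on its +y side. Now I press in stages.

Call:
arm_command --pt "0 0 3 0 0.505" --pt "0 0 6 0 0.505" --pt "0 0 9 0 0.505" --pt "0 0 9 0 0.505" --pt "0 0 9 0 0.505"

```text
t: 3.35
eef_pos: [583.2, -195.3, 54.2]
tcp_rot: [3.14, 0.0, 1.365]
ft_force: [1.3, 0.4, 4.4]
opening: 0.5
grip_force: 1.8
```

Call:
arm_command --pt "0 0 2 0 0.505" --pt "0 0 4 0 0.505" --pt "0 0 6.5 0 0.505" --pt "0 0 6.5 0 0.505" --pt "0 0 6.5 0 0.505"

```text
t: 3.85
eef_pos: [583.2, -195.3, 47.2]
tcp_rot: [3.141, 0.0, 1.365]
ft_force: [2.5, 0.1, 5.9]
opening: 0.504
grip_force: 2.9
```

```bash
python3 - <<'E'
from h import *
for i in range(4):
    c=cam("wrist");s=env.state();print(s["eef_pos"].round(2),s["ft_force"].round(2),s["opening"])
for n,k in(("yel",YEL),("red",RED)):
    for b in blobs(c,*k,amin=60):
        print(n,cv2.boundingRect(b))
E
```

```text
[ 583.15 -195.31   47.25] [ 2.76 -1.15  5.92] 0.5070809809227539
[ 583.14 -195.3    47.28] [ 2.68 -0.57  5.83] 0.5032800331244957
[ 583.17 -195.32   47.29] [2.76 0.01 5.11] 0.50162301472063
[ 583.16 -195.31   47.3 ] [ 2.7  -0.3   5.65] 0.49991708462410095
yel (184, 303, 37, 34)
yel (175, 182, 45, 92)
red (285, 303, 27, 16)
red (280, 262, 17, 11)
```

Call:
arm_command --pt "-3 0 1 0 0.505" --pt "-6 0 1 0 0.505" --pt "-9 0 1 0 0.505" --pt "-12 0 1 0 0.505" --pt "-15 0 1 0 0.505"

```text
t: 4.55
eef_pos: [579.4, -208.9, 46.0]
tcp_rot: [-3.14, -0.001, 1.365]
ft_force: [0.3, 5.0, 6.3]
opening: 0.505
grip_force: 3.9
```

Call:
arm_command --pt "-3 0 0 0 0.505" --pt "-6 0 0 0 0.505" --pt "-9 0 0 0 0.505" --pt "-12 0 0 0 0.505" --pt "-15 0 0 0 0.505"

```text
t: 5.05
eef_pos: [576.3, -223.5, 46.0]
tcp_rot: [-3.14, -0.001, 1.365]
ft_force: [1.5, 5.9, 6.7]
opening: 0.507
grip_force: 3.9
```

Call:
arm_command --pt "-3 0 0 0 0.505" --pt "-6 0 0 0 0.505" --pt "-9 0 0 0 0.505" --pt "-12 0 0 0 0.505" --pt "-12 0 0 0 0.505"

```text
t: 5.55
eef_pos: [573.8, -235.6, 46.0]
tcp_rot: [-3.14, -0.001, 1.365]
ft_force: [0.6, 4.2, 6.0]
opening: 0.504
grip_force: 3.0
```

Call:
arm_command --pt "-1 0 0 0 0.505" --pt "-2 0 0 0 0.505" --pt "-3 0 0 0 0.505" --pt "-3 0 0 0 0.505"

```text
t: 5.95
eef_pos: [573.2, -238.2, 46.0]
tcp_rot: [-3.14, -0.001, 1.365]
ft_force: [0.6, 6.4, 7.1]
opening: 0.507
grip_force: 3.4
```

Call:
arm_command --pt "-1 0 0 0 0.505" --pt "-2 0 0 0 0.505" --pt "-2 0 0 0 0.505"

```text
t: 6.25
eef_pos: [573.0, -239.4, 46.0]
tcp_rot: [-3.14, -0.002, 1.365]
ft_force: [2.7, 10.5, 7.1]
opening: 0.505
grip_force: 6.6
```

Call:
arm_command --pt "-1 0 0 0 0.505" --pt "-2 0 0 0 0.505" --pt "-2 0 0 0 0.505"

```text
t: 6.55
eef_pos: [572.9, -239.7, 46.1]
tcp_rot: [-3.14, -0.004, 1.366]
ft_force: [5.2, 21.4, 9.4]
opening: 0.507
grip_force: 12.4
```

```bash
python3 - <<'E'
from h import *
s=env.state();print(s["eef_pos"].round(2),s["ft_force"].round(2))
c=cam("scene");cv2.imwrite("pics/s3.png",cv2.resize(c["frame"][120:240,170:330],None,fx=5,fy=5,interpolation=cv2.INTER_CUBIC)[:,:,::-1])
E
```

```text
[ 572.89 -239.72   46.1 ] [ 5.25 21.35  9.4 ]
```

View pics/s3.png

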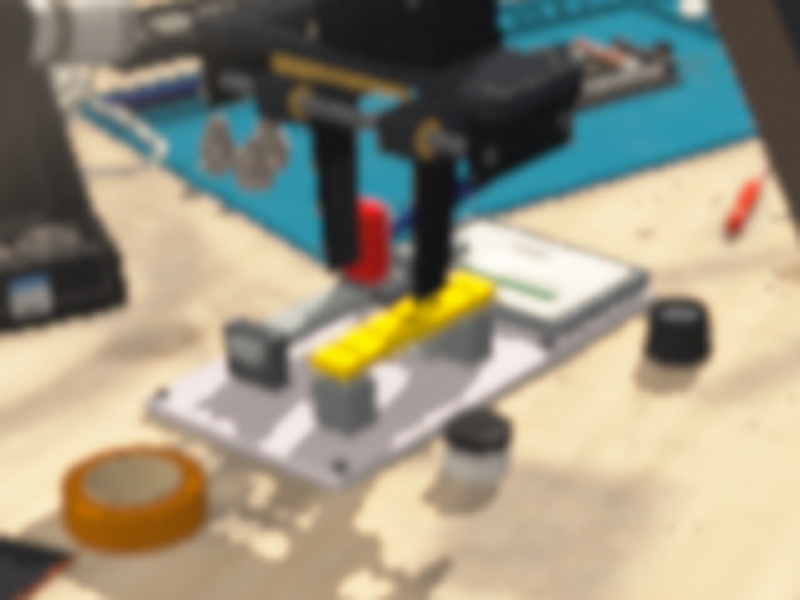

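The view shows the finger hard against the knob's +y face, the catch held down and the bolt at its stop (force up to 21 N without travel). I back off slightly, then lift.

Call:
arm_command --pt "2 0 0 0 0.505" --pt "5 0 0 0 0.505" --pt "6 0 -5 0 0.505" --pt "6 0 -12 0 0.505" --pt "6 0 -25 0 0.505"

```text
t: 7.1
eef_pos: [573.3, -236.9, 70.9]
tcp_rot: [-3.139, -0.001, 1.365]
ft_force: [-0.1, -0.1, 1.3]
opening: 0.507
grip_force: 0.0
```

Call:
arm_command --pt "0 0 -30 0 0.505" --pt "0 0 -70 0 0.505" --pt "0 0 -110 0 0.505" --pt "0 0 -130 0 0.505" --pt "0 0 -130 0 0.505"

```text
t: 7.6
eef_pos: [574.7, -237.5, 204.9]
tcp_rot: [3.137, 0.001, 1.365]
ft_force: [0.5, 0.1, 0.4]
opening: 0.506
grip_force: 0.0
```

```bash
python3 - <<'E'
from h import *
c=cam("wrist");s=env.state();print(s["t"],s["eef_pos"],s["ft_force"])
c=cam("scene");a=c["frame"][120:240,170:330]
t=cam("top");b=t["frame"][145:245,210:370]
r=[cv2.resize(i,(640,h),interpolation=cv2.INTER_CUBIC) for i,h in((a,480),(b,400))]
cv2.imwrite("pics/f.png",cv2.resize(np.vstack(r),None,fx=.68,fy=.68)[:,:,::-1])
E
```

```text
7.65 [ 574.01746571 -237.16348539  202.71005241] [ 0.59098422  0.60129475 -0.14250089]
```

View pics/f.png

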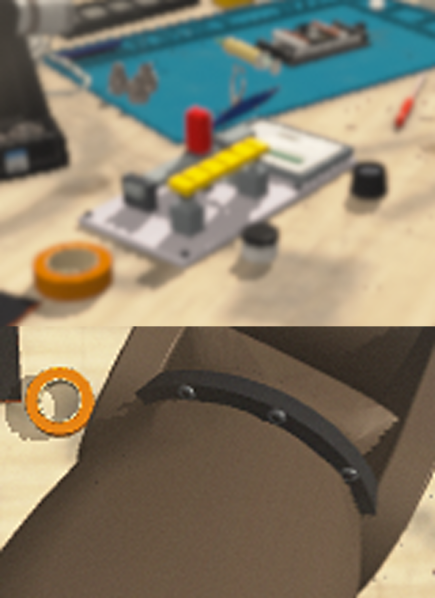

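The fingers are clear and the tape, jar, loupe and drive look undisturbed. I check the catch height and knob position numerically against the first scene image.

```bash
python3 - <<'E'
from h import *
n=cam("scene")["frame"];o=cv2.imread("pics/scene0.png")[:,:,::-1]
for f in(o,n):
    for k in(YEL,RED):
        print([cv2.boundingRect(b) for b in blobs({"frame":np.ascontiguousarray(f)},*k,box=(170,120,330,240),amin=20)])
c=cam("wrist")
for k,z in((YEL,56),(RED,72)):
    for b in blobs(c,*k,amin=60):print([plane(c,q,z).round(1).tolist() for q in cv2.boxPoints(cv2.minAreaRect(b))])
E
```

```text
[(232, 171, 37, 21)]
[(229, 165, 8, 17)]
[(232, 170, 37, 23)]
[(239, 161, 9, 16)]
[[548.2, -158.1, 56.0], [570.6, -162.1, 56.0], [549.5, -268.3, 56.0], [524.9, -263.8, 56.0]]
[[590.8, -247.2, 72.0], [610.6, -251.3, 72.0], [606.6, -274.4, 72.0], [586.4, -270.2, 72.0]]
```

```bash
python3 -c "
from cell import env
print(env.job_done())"
```

```text
the job is handed in; nothing more can be done
None
```

The bolt is home over the drive (knob moved about 36 mm) and the catch is back up, locking it; the fingers are clear, the drive, loupe, jar and tape roll look undisturbed, and the job is handed in, though no verdict came back.

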